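# Stir the baking beads and hold the doser gate open

### The job

Take the stirring rod from its wooden stand and stir the ceramic baking beads in the clear hopper round until most of them have clearly changed place, without opening the gate, then put the rod back in its stand and let it go. Next swing the spring-loaded gate arm by its upright handle all the way to its stop so that every bead runs into the pie tin below, and finish while still holding the arm against the stop (the spring would shut it). Leave the apple, the peeler and the small bowl where they are.

Things in the scene. Friction and masses are not known exactly. Their poses are not given: they have to be found in the camera images.
- doser: Bead doser, fixed to the bench: dark base plate 250 x 200 x 10 mm, grey column 30 x 44 mm, its top 100 mm above the bench, centred 122 mm from the origin on the +x side, and a clear funnel-shaped hopper carried on brackets. Origin: on the bench right under the hopper's centre. x axis points from the hopper to the column, z up; it stands anywhere, turned up to 0.3 rad.
- hopper_foot (a point): Centre of the hopper's round open foot (inner radius about 34 mm), 89 mm above the bench, 1 mm above the flat gate disc that closes it. Hopper wall 3 mm: cone from outer radius 37 mm at the foot to 64 mm at 30 mm above it, then nearly straight up to outer radius 66 mm at the rim, 65 mm above this point (154 mm above the bench). Axes as the doser's.
- pivot (a point): Point on the upright pivot axis of the gate arm, 66 mm to the +y side of the hopper's centre in the doser's frame, 90 mm above the bench. The handle moves on a circle of radius 130 mm about it.
- gate_angle (a joint): Angle of gate and arm about the pivot, rad: 0 shut (spring rests there), 1.2 fully open at the stop; grows clockwise seen from above. Torsion spring: about 0.21 N m shut, 0.63 N m at the stop, i.e. 1.6 to 4.8 N at the handle; springs shut when let go. Shut, the handle lies from the pivot at 200 degrees (measured anticlockwise from the doser's x axis), open at about 131 degrees.
- gate: The moving gate: a steel disc of radius 39 mm under the hopper, its pivot hub and a flat steel arm 16 mm wide, 130 mm long, with an upright handle at the arm's free end: steel pin and black round sleeve 18 mm in diameter, from 25 to 90 mm above the arm, its top 176 mm above the bench. Origin: on the pivot axis, 83 mm above the bench.
- handle_grip (a point): Point on the handle's axis to grip or push at, 20 mm below its top, 156 mm above the bench.
- tin (a point): Round aluminium pie tin set fast on the doser's base under the hopper: 172 mm wide at the rim, 42 mm tall, floor 3 mm. Origin: centre of its underside, 10 mm above the bench.
- rod: Loose round stirring rod, 170 mm long, 60 to 110 g: lower 105 mm steel, 14 mm in diameter, upper 65 mm a wooden grip 18 mm in diameter. Origin: centre of its flat foot; z runs up along it. It starts upright in the stand.
- rod_tip (a point): Centre of the rod's foot (same point as the rod's origin).
- stand: Fixed wooden block 80 x 80 x 70 mm with a 30 mm square hole, 60 mm deep (its floor 10 mm above the bench), in the middle of its top. Origin: centre of the underside.
- stand_hole (a point): Centre of the stand hole's mouth, 70 mm above the bench.
- apple: Bystander: a yellow apple, 74 mm wide, 62 mm tall, on the chopping board (18 mm thick). Origin: centre of its underside.
- peeler: Bystander: hand peeler, 170 mm long, on the chopping board. Origin: where the 95 mm handle (-x) meets the blade (+x).
- bowl: Bystander: small steel bowl, 120 mm wide, 50 mm tall, on the bench. Origin: centre of its underside.
- bead0_center (a point): Centre of a white ceramic baking bead, 20 mm in diameter, 10 g; six alike start in a ring on the shut gate disc (radius about 21 mm round the hopper's centre).
- bead1_center (a point): Centre of a white ceramic baking bead, 20 mm in diameter, 10 g; six alike start in a ring on the shut gate disc (radius about 21 mm round the hopper's centre).
- bead2_center (a point): Centre of a white ceramic baking bead, 20 mm in diameter, 10 g; six alike start in a ring on the shut gate disc (radius about 21 mm round the hopper's centre).
- bead3_center (a point): Centre of a white ceramic baking bead, 20 mm in diameter, 10 g; six alike start in a ring on the shut gate disc (radius about 21 mm round the hopper's centre).
- bead4_center (a point): Centre of a white ceramic baking bead, 20 mm in diameter, 10 g; six alike start in a ring on the shut gate disc (radius about 21 mm round the hopper's centre).
- bead5_center (a point): Centre of a white ceramic baking bead, 20 mm in diameter, 10 g; six alike start in a ring on the shut gate disc (radius about 21 mm round the hopper's centre).

How it is judged:
By the outcome, as a careful person would: the job done as asked, in the order asked, and still so for the second after the job is handed in, while the arm keeps its last pose, push and grip.
It also fails if it takes over 72 s, if anything falls off the work surface, if the arm or the gripper's body presses on something with over 40 N, if the wrist force passes 120 N, or if a joint passes its speed limit or range.

### The arm

A 6-joint arm with a two-finger parallel gripper is mounted at the origin on the work surface. World frame = base frame: x ahead of the robot, y to its left, z up, the work surface at z = 0. Lengths are in mm, angles in degrees, forces in N, time in s.
With the tool pointing down it reaches from about 350 to 850 mm from the base axis. Payload 8.1 kg.
Tool frame: the origin (TCP) lies midway between the tips of the shut fingers; the grasp point (between the pads) lies 19 mm behind it; z points along the fingers, y is the direction in which the jaws open and shut (so a half turn about z gives the same grasp; the last joint's range is limited). The gripper opens to 85 mm and grips with 20 to 120 N. Pads are 22 mm wide; open, the fingers measure 114 mm over their backs; the gripper's body (76 mm by 85 mm) begins 54 mm behind the grasp point. The pads swing forward as they close: fully open they stand 13 mm farther back than shut.
Start: joints at [62.143, 7.471, 85.268, -0, 87.261, -4.893], TCP at [234.073, 552.463, 231.292] pointing down, gripper open.
Joint ranges: [-169.43, 169.43], [-51.17, 129.36], [1.28, 143.12], [-76.62, 256.62], [0, 156.53], [-152.29, 152.29]. Speed limits (degrees/s): [136.94, 136.94, 159.86, 180, 180, 180].

### API

Orientations are given as [roll, pitch, yaw] about the fixed x, y, z axes, in that order (R = Rz(yaw) Ry(pitch) Rx(roll)).
In Python, from bench import telemetry, snapshot, camera_params, job gives the robot as it stands. The module is installed in compiled form; this text tells all that it offers.
- The arm moves only by the shell command python3 -m jog 'ROWS' [FORCE]. ROWS is JSON, a list that holds one entry, the list of rows, each a list of 7 numbers: the shift along the tool's x, y, z in units of 50 mm (1.0 is 50 mm), then the turn, a rotation vector about the tool's x, y, z in units of 2 pi rad (1.0 is 2 pi rad), then the opening, from 0 (shut) to 1 (fully open). In form: [[[dx, dy, dz, rx, ry, rz, claw], ...]]. A call has 1 to 12 rows; each row shifts and turns the commanded pose from where the row before left it, along the tool's axes as they then stand; what a row does not reach is not made up. A row lasts 1/8 s, in which the tool goes at most 62.5 mm and 10.7 degrees, less where a joint would pass 70% of its speed; a pose out of reach is approached as far as the arm can. A call with a number of a shift or a turn outside -1 to 1 is refused whole. A call with a gripper value outside its range is refused whole. The fingers move at their own pace and stop on an object; FORCE is the grip in N (left out, the last holds). Time passes only in rows, so rows that do not move let the fingers close. It gives the time, the measured TCP pose, the force and the opening at its end, in the units of the state.
- telemetry.sense(): the state, without advancing time (a new reading comes with each control period).
- snapshot(name): name is "scene" or "side" or "wrist"; returns (picture, depth): 420x560x3 uint8, red, green, blue; 420x560 float32, mm along the optical axis (not along the pixel's ray), 0 where there is no reading.
- camera_params(name): a dict with "K" (3x3 intrinsics, pixels), "extrinsics" (4x4, takes a point from camera to world coordinates). Camera axes: x right, y down, z forward; pixel columns grow to the right and rows downward; lengths in mm; the calibration is good to about 2 mm. A picture is of the moment at which its call begins: read the wrist's pose just before it. camera_params takes no time and is no camera call; for the wrist camera it gives the pose at the moment of the call.
- job.hand_in(): hands the job in, once; it reports no verdict.
The state is a dict: "time": time; "joint_pos": joint angles; "qd": joint speeds; "joint_efforts": joint torques, N m; "tool_pos": TCP position; "tcp_rot": TCP orientation; "ft_force": force on the tool from outside, world axes, zero at the start; "wrist_torque": the same for the moment, N m; "finger_gap": finger opening in mm.
Only numpy, scipy, OpenCV 4.12 (cv2) and the standard library are available. Lean on these libraries where they do the work, as an engineer would, in place of code of your own. Each camera call takes 0.05 s, during which the arm holds its last target. There are 200 camera calls.

## Working session

There is one attempt and no reset: what is moved stays moved. The work goes in short steps, Python scripts to look and compute and a shell command to move; the robot and the scene stay as the last step left them, time stands still between calls to the robot, and variables do not carry over. Pictures are saved under pics/ and viewed, about 8 in all and at most 12, crops included, and the job is handed in when it is done.

```bash
mkdir -p pics; cat > h.py <<'E'
import numpy as np, cv2
from bench import telemetry, snapshot, camera_params, job
def save(name, cam):
    P=camera_params(cam); im,d=snapshot(cam)
    cv2.imwrite(f'pics/{name}.png',im[:,:,::-1]); np.savez(f'pics/{name}.npz',im=im,d=d,K=P['K'],E=P['extrinsics'])
def load(n): return np.load(f'pics/{n}.npz')
def pt(z,u,v,h=None):
    K=z['K'];E=z['E'];r=np.linalg.inv(K)@[u,v,1]
    if h is None: p=r*z['d'][int(v),int(u)]; return E[:3,:3]@p+E[:3,3]
    w=E[:3,:3]@r; return E[:3,3]+w*(h-E[2,3])/w[2]
def cloud(z):
    v,u=np.indices(z['d'].shape);K=z['K'];d=z['d']
    p=np.stack([(u-K[0,2])/K[0,0]*d,(v-K[1,2])/K[1,1]*d,d],-1)
    return p@z['E'][:3,:3].T+z['E'][:3,3]
def proj(z,p):
    E=z['E'];c=E[:3,:3].T@(np.array(p)-E[:3,3]);q=z['K']@c;return q[:2]/q[2]
E
python3 - <<'E'
from h import *
save('s0','scene');save('d0','side')
a=cv2.imread('pics/s0.png');b=cv2.imread('pics/d0.png')
print(telemetry.sense())
for n in('s0','d0'):print(load(n)['E'].round(2))
E
```

```text
{'time': 0.1, 'joint_pos': array([ 6.21447935e+01,  7.51239374e+00,  8.53222160e+01, -1.54268498e-04,
        8.72624805e+01, -4.89228990e+00]), 'qd': array([-0.0294765 , -0.12562829, -0.14812574,  0.0689805 , -0.08006908,
        0.02146096]), 'joint_efforts': array([ 2.23726223e-03, -5.70955718e+01, -5.01937652e+01, -1.76383865e-04,
        8.34000675e-03, -7.11777398e-05]), 'tool_pos': array([233.82196105, 552.0267888 , 230.34042063]), 'tcp_rot': array([-1.79903250e+02, -8.12661680e-03,  1.57037084e+02]), 'ft_force': array([-0.42644322, -0.6759162 ,  0.4865142 ]), 'wrist_torque': array([-0.04153858,  0.01903182, -0.01272563]), 'finger_gap': 85.22544817665221}
[[-7.40000e-01  4.80000e-01 -4.70000e-01  1.24605e+03]
 [ 6.70000e-01  5.40000e-01 -5.10000e-01  6.90890e+02]
 [ 2.00000e-02 -6.90000e-01 -7.20000e-01  1.10344e+03]
 [ 0.00000e+00  0.00000e+00  0.00000e+00  1.00000e+00]]
[[ 8.8000e-01 -2.7000e-01  4.0000e-01  1.0060e+02]
 [-4.8000e-01 -5.0000e-01  7.2000e-01 -8.7684e+02]
 [ 1.0000e-02 -8.2000e-01 -5.7000e-01  7.9239e+02]
 [ 0.0000e+00  0.0000e+00  0.0000e+00  1.0000e+00]]
```

View pics/s0.png

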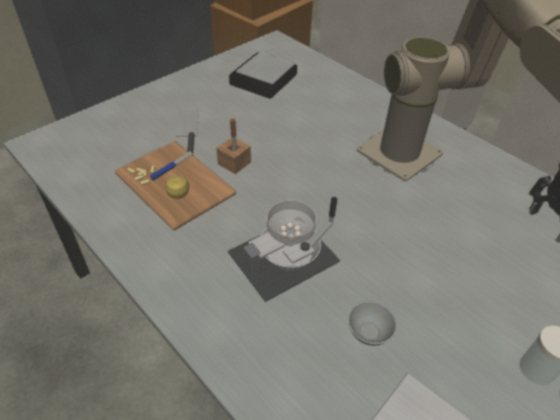

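View pics/d0.png

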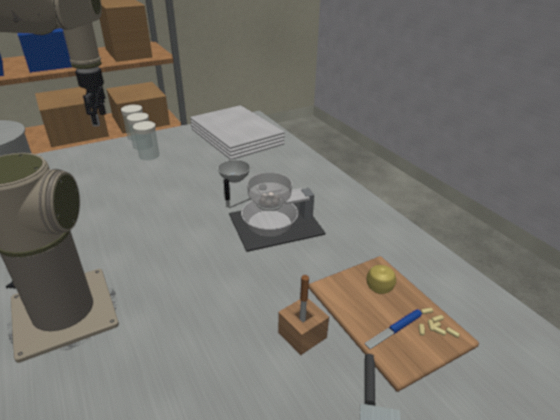

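The scene view shows the hopper at about (291,222), handle (333,207), stand (234,155), rod top (233,121) and bowl (372,324). The side view shows the hopper at about (270,190), handle (227,188) and stand (303,325). I'll enlarge these next.

```bash
python3 - <<'E'
from h import *
a=cv2.imread('pics/s0.png');b=cv2.imread('pics/d0.png')
def c(im,x,y,w,h,s):return cv2.resize(im[y:y+h,x:x+w],None,fx=s,fy=s,interpolation=cv2.INTER_CUBIC)
# 4 tiles 400x300
A=c(a,225,180,130,120,3.07)[:300];
t=[c(a,220,190,133,100,3),c(a,200,105,100,75,4),c(b,210,150,133,100,3),c(b,265,270,100,75,4)]
t=[cv2.resize(i,(400,300)) for i in t]
cv2.imwrite('pics/m0.png',np.vstack([np.hstack(t[:2]),np.hstack(t[2:])]))
for n in('s0','d0'):
    z=load(n);C=cloud(z)
    m=(abs(C[...,2]-70)<2.5)&(C[...,0]>300);
    # stand top cluster via region
    x,y,w,h=(200,105,100,75) if n=='s0' else (265,270,100,75)
    k=np.zeros_like(m);k[y:y+h,x:x+w]=1
    P=C[m&k];print(n,'stand top',len(P),P.mean(0).round(1));
    R=cv2.minAreaRect(P[:,:2].astype(np.float32));print(R)
    Q=C[k&(C[...,2]>100)&(C[...,2]<185)];print('rod',len(Q),Q.mean(0).round(1),Q[:,2].max(), Q[Q[:,2]>160].mean(0))
    x,y,w,h=(220,190,133,100) if n=='s0' else (210,150,133,100)
    k=np.zeros_like(m);k[y:y+h,x:x+w]=1
    Q=C[k&(abs(C[...,2]-10)<3)];print('base',cv2.minAreaRect(Q[:,:2].astype(np.float32)))
    Q=C[k&(abs(C[...,2]-100)<3)];print('100',len(Q),np.median(Q,0))
    Q=C[k&(C[...,2]>160)];print('handle',len(Q),np.median(Q,0) if len(Q) else 0)
E
```

```text
s0 stand top 219 [ 474.1 -328.3   70.3]
((472.43939208984375, -332.2276916503906), (86.73555755615234, 83.6279296875), 8.944557189941406)
rod 119 [ 473.9 -326.4  146.9] 183.29447138886565 [ 473.79524686 -326.82260764  174.12247369]
base ((564.2291870117188, 24.5418701171875), (377.5518493652344, 387.0775146484375), 52.349002838134766)
100 842 [663.44344597  73.23538654  99.44120298]
handle 112 [1246.05023122  690.8886816  1103.43815056]
d0 stand top 760 [ 469.5 -338.9   70.5]
((472.2923889160156, -333.9111022949219), (82.65122985839844, 81.9071273803711), 9.292322158813477)
rod 248 [ 468.5 -336.7  149.6] 183.11467659394987 [ 469.1647505  -335.68603424  174.28385279]
base ((742.207275390625, 246.0555419921875), (647.0274047851562, 388.1871337890625), 71.16085815429688)
100 301 [688.51573374  59.17530158  99.68341147]
handle 101 [ 100.60219215 -876.8354956   792.38660087]
```

View pics/m0.png

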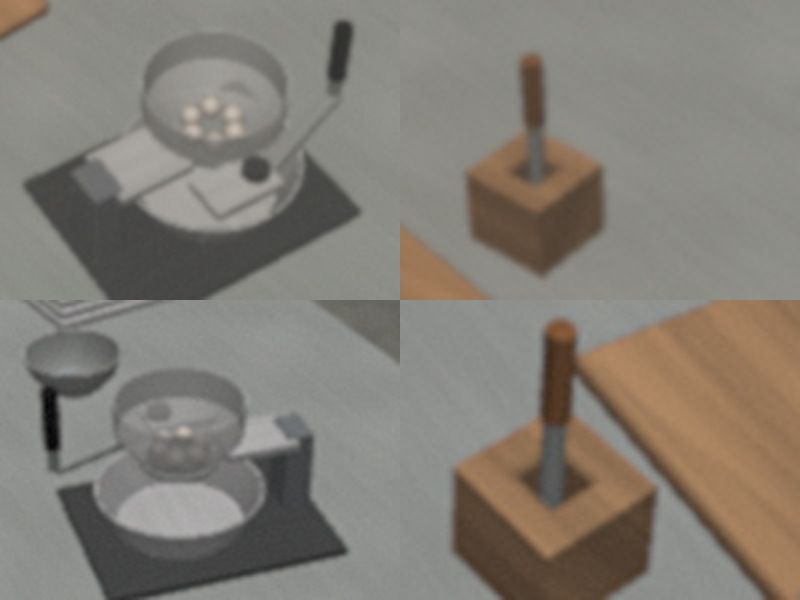

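The crops, read in tile pixels, give the handle top, hub, column top, rim extremes and base corners. I'll fit the doser pose to these from both cameras.

```bash
cat > fit.py <<'E'
from h import *
from scipy.optimize import least_squares
S,D=load('s0'),load('d0')
a=np.radians(200);hx,hy=130*np.cos(a),66+130*np.sin(a)
obs=[(S,220,190,98,183,(122,0,100)),(S,220,190,343,22,(hx,hy,176)),(D,210,150,293,128,(122,0,100)),(D,210,150,48,88,(hx,hy,176)),
 (S,220,190,212,118,(0,0,100))]
al=np.linspace(0,2*np.pi,180)
rim=np.c_[66*np.cos(al),66*np.sin(al),0*al+154]
ext=[(S,220,190,142,288,32),(D,210,150,112,245,68)]
def T(q,p):
    c,s=np.cos(q[2]),np.sin(q[2]);return np.array([q[0]+c*p[0]-s*p[1],q[1]+s*p[0]+c*p[1],p[2]])
def res(q):
    r=[]
    for z,ox,oy,u,v,p in obs: r+=list(proj(z,T(q,p))-[ox+u/3,oy+v/3])
    for z,ox,oy,l,R,t in ext:
        w=np.array([proj(z,T(q,p)) for p in rim]);r+=[w[:,0].min()-ox-l/3,w[:,0].max()-ox-R/3,w[:,1].min()-oy-t/3]
    return np.array(r)
best=min((least_squares(res,[590,20,y0],loss='soft_l1') for y0 in (0,1.5,3,-1.5)),key=lambda f:f.cost)
print(best.x.round(3),best.cost);print(res(best.x).round(2))
for n,p in dict(pivot=(0,66,90),handle=(hx,hy,156),col=(122,0,100)).items():print(n,T(best.x,p).round(1))
P=telemetry.sense();print(P['tool_pos'],P['tcp_rot'])
for z in(S,D):
    C=cloud(z);m=np.hypot(C[...,0]-T(best.x,(hx,hy,0))[0],C[...,1]-T(best.x,(hx,hy,0))[1])<22
    Q=C[m&(C[...,2]>125)];print('handle cloud',len(Q),Q.mean(0).round(1),Q[:,2].max().round(1))
E
python3 fit.py
```

```text
[ 6.02322e+02  7.45600e+01 -1.42000e-01] 5.215833148663051
[-0.42 -0.93 -0.61  0.83 -0.89 -1.36 -0.32  0.69 -0.21  1.51 -1.19  0.52
 -1.26 -1.13  0.2  -0.9 ]
pivot [611.7 139.9  90. ]
handle [484.4 113.2 156. ]
col [723.1  57.3 100. ]
[233.82196105 552.0267888  230.34042063] [-1.79903250e+02 -8.12661680e-03  1.57037084e+02]
handle cloud 110 [489.4 119.2 156.9] 179.8
handle cloud 113 [485.1 109.7 154.3] 177.5
```

Both cameras agree, with residuals of about 1 px. The doser is at (602.3, 74.6) with yaw −8°, and the rod is at about (471.5, −331.5). Next I turn the tool to yaw 90 and move above the rod.

```bash
python3 -m jog '[[[0,0,0,0,0,0.0266,1],[0,0,0,0,0,0.0266,1],[0,0,0,0,0,0.0266,1],[0,0,0,0,0,0.0266,1],[0,0,0,0,0,0.0266,1],[0,0,0,0,0,0.0266,1],[0,0,0,0,0,0.0266,1],[-0.8,0.9,0,0,0,0,1],[-0.8,0.9,0,0,0,0,1],[-0.8,0.9,0,0,0,0,1],[-0.8,0.9,0,0,0,0,1],[-0.8,0.9,0,0,0,0,1]]]' 40; python3 -m jog '[[[-0.85,0,0,0,0,0,1],[-0.85,0,0,0,0,0,1],[-0.85,0,0,0,0,0,1],[-0.85,0,0,0,0,0,1],[-0.85,0,0,0,0,0,1],[-0.85,0,0,0,0,0,1],[-0.85,0,0,0,0,0,1],[-0.85,0,0,0,0,0,1]]]'
```

```text
time: 1.6
tool_pos: [460.1, 350.9, 230.9]
tcp_rot: [-180.0, 0.0, 90.0]
ft_force: [1.4, 1.0, 0.9]
finger_gap: 85.3
time: 2.6
tool_pos: [458.7, 11.2, 231.0]
tcp_rot: [-180.0, -0.0, 90.0]
ft_force: [1.0, -0.1, -0.3]
finger_gap: 85.3
```

```bash
python3 -m jog '[[[-0.85,0.032,0,0,0,0,1],[-0.85,0.032,0,0,0,0,1],[-0.85,0.032,0,0,0,0,1],[-0.85,0.032,0,0,0,0,1],[-0.85,0.032,0,0,0,0,1],[-0.85,0.032,0,0,0,0,1],[-0.85,0.032,0,0,0,0,1],[-0.85,0.032,0,0,0,0,1],[-0.03,0,0,0,0,0,1]]]'
python3 - <<'E'
from h import *
for _ in range(1): save('w1','wrist')
z=load('w1');C=cloud(z);print(z['E'].round(2),telemetry.sense()['tool_pos'])
for c in ([471.5,-331.5],):
    m=np.hypot(C[...,0]-c[0],C[...,1]-c[1])<30
    Q=C[m&(C[...,2]>110)&(C[...,2]<190)];print(len(Q),Q.mean(0) if len(Q) else 0)
    Q=Q[Q[:,2]>175] if len(Q) else Q;print('top',len(Q),Q.mean(0) if len(Q) else 0)
    v,u=np.where((abs(C[...,2]-70)<3)&(np.hypot(C[...,0]-c[0],C[...,1]-c[1])<70));print(cv2.minAreaRect(C[v,u][:,:2].astype(np.float32)) if len(v) else 0)
E
```

```text
time: 3.72
tool_pos: [471.1, -331.3, 230.3]
tcp_rot: [-179.9, -0.0, 89.8]
ft_force: [0.4, 0.4, -0.0]
finger_gap: 85.2
[[ 1.0000e+00 -0.0000e+00 -0.0000e+00  4.7279e+02]
 [-0.0000e+00 -9.5000e-01 -3.2000e-01 -2.4954e+02]
 [-0.0000e+00  3.2000e-01 -9.5000e-01  3.7298e+02]
 [ 0.0000e+00  0.0000e+00  0.0000e+00  1.0000e+00]] [ 471.30237556 -329.88854762  230.37949249]
1358 [ 470.68123605 -327.17655482  164.55717567]
top 682 [ 470.60583854 -330.0021128   179.39256423]
((471.5999755859375, -333.1055603027344), (80.28032684326172, 80.56118774414062), 9.173065185546875)
```

View pics/w1.png

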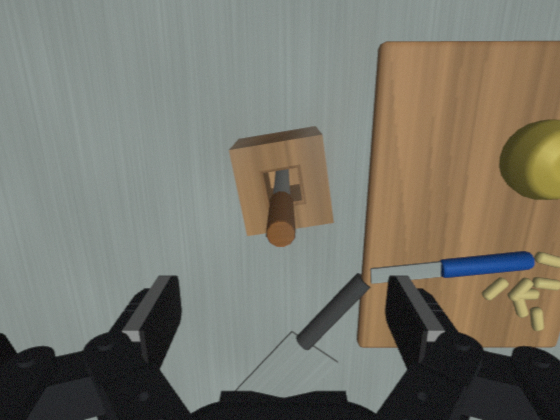

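The wrist view shows the rod top at (281,233) px, centred between the jaws, with nothing blocking the fingers. I measure the rod axis at (470.6, −330) and the hole at (471.6, −333). Descend and grip.

```bash
python3 -m jog '[[[0.02,0,0.6,0,0,0,1],[0,0,0.6,0,0,0,1],[0,0,0.5,0,0,0,1],[0,0,0.28,0,0,0,1],[0,0,0,0,0,0,1],[0,0,0,0,0,0,0],[0,0,0,0,0,0,0],[0,0,0,0,0,0,0],[0,0,0,0,0,0,0],[0,0,0,0,0,0,0],[0,0,0,0,0,0,0],[0,0,0,0,0,0,0]]]' 60
python3 -m jog '[[[0,0,-0.3,0,0,0,0],[0,0,-0.5,0,0,0,0],[0,0,-0.8,0,0,0,0],[0,0,-0.8,0,0,0,0],[0,0,-0.8,0,0,0,0],[0,0,-0.6,0,0,0,0],[0,0,-0.4,0,0,0,0],[0,0,0,0,0,0,0]]]'
```

```text
time: 5.28
tool_pos: [471.6, -328.4, 132.9]
tcp_rot: [-180.0, 0.0, 90.0]
ft_force: [-2.8, 0.3, 6.0]
finger_gap: 16.9
time: 6.28
tool_pos: [472.6, -328.4, 344.2]
tcp_rot: [179.9, 0.1, 90.0]
ft_force: [-0.4, 0.4, -1.5]
finger_gap: 16.8
```

```bash
python3 - <<'E'
from h import *
save('s1','scene');save('d1','side')
print(telemetry.sense()['tool_pos'])
for n in('s1','d1'):
    z=load(n);C=cloud(z);m=np.hypot(C[...,0]-472,C[...,1]+329)<28
    cam=z['E'][:3,3]
    for lo,hi,r in((222,250,7),(250,280,7),(290,320,9)):
        Q=C[m&(C[...,2]>lo)&(C[...,2]<hi)]
        if len(Q):
            d=Q.mean(0)-cam; d[2]=0; d/=np.linalg.norm(d); print(n,lo,len(Q),(Q.mean(0)+d*r*0.785).round(1))
    Q=C[m&(C[...,2]>180)&(C[...,2]<330)];print('zmin',Q[:,2].min())
E
```

```text
[ 471.7360223 -327.8114235  341.0602291]
s1 222 35 [ 471.9 -332.9  236.5]
s1 250 43 [ 472.3 -332.   265.1]
s1 290 43 [ 472.1 -333.2  305.2]
zmin 222.47963193528392
d1 222 78 [ 473.3 -331.4  235.6]
d1 250 82 [ 473.7 -331.6  265.4]
d1 290 86 [ 474.6 -330.3  305.5]
zmin 221.6505190852739
```

```bash
python3 -m jog '[[[0.4,0.13,0,0,0,0,0],[0.8,0.26,0,0,0,0,0],[0.9,0.28,0,0,0,0,0],[0.9,0.28,0,0,0,0,0],[0.9,0.28,0,0,0,0,0],[0.9,0.28,0,0,0,0,0],[0.9,0.28,0,0,0,0,0],[0.9,0.28,0,0,0,0,0],[0.8,0.28,0,0,0,0,0],[0.5,0.18,0,0,0,0,0],[0.13,0.07,0,0,0,0,0],[0,0,0,0,0,0,0]]]'
python3 - <<'E'
from h import *
save('s2','scene');save('d2','side');save('w2','wrist')
print(telemetry.sense()['tool_pos'])
a=cv2.imread('pics/s2.png');b=cv2.imread('pics/d2.png')
t=[cv2.resize(a[170:295,235:355],(400,417),interpolation=2),cv2.resize(b[110:235,210:330],(400,417),interpolation=2)]
cv2.imwrite('pics/m2.png',np.hstack(t))
E
```

```text
time: 7.88
tool_pos: [601.4, 73.9, 341.3]
tcp_rot: [-179.9, 0.0, 90.1]
ft_force: [-0.3, -0.0, -0.5]
finger_gap: 16.8
[601.64328565  72.56742003 342.13478196]
```

View pics/m2.png

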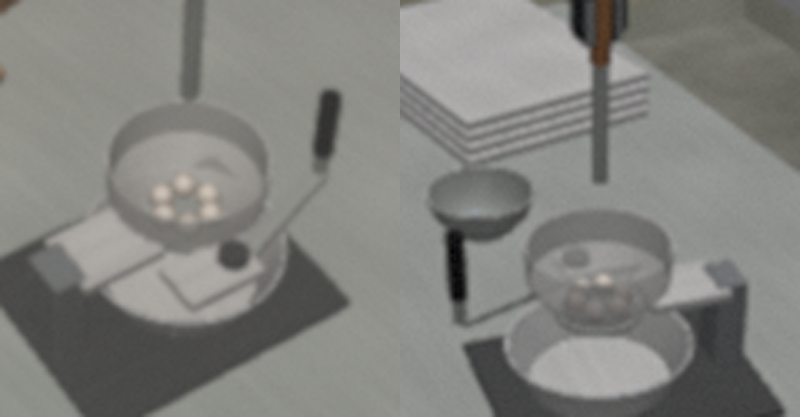

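View pics/w2.png

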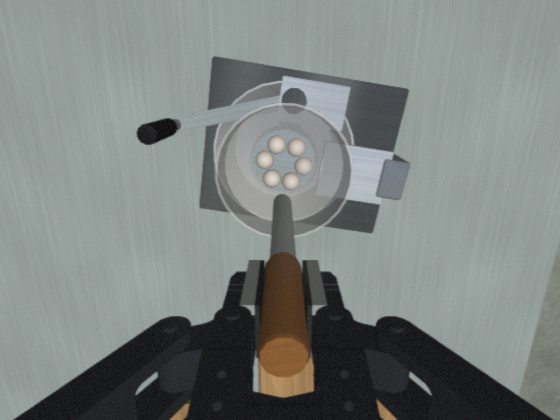

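The wrist view shows the six beads centred at (284,163), the rim spanning columns 215–353, and the rod tip near (283,198), all consistent with each other. I'll triangulate these.

```bash
python3 - <<'E'
from h import *
z=load('w2');B=[(277,145),(297,147),(304,166),(291,181),(272,178),(264,160)]
P=np.array([pt(z,u,v,98) for u,v in B]);c=P.mean(0);print(c.round(1),np.linalg.norm(P-c,axis=1).round(1))
print('rim',pt(z,215,170,154),pt(z,353,170,154),pt(z,284,103,154),pt(z,284,237,154))
print('tip',pt(z,283,200,219), 'hub',pt(z,294,101,100),'col',pt(z,396,177,100),'handle',pt(z,148,135,176))
for n,ox,oy,u,v in(('s2',235,170,190,97),('d2',210,110,600,182)):
    u=u-400 if n=='d2' else u
    print(n,pt(load(n),ox+u*120/400,oy+v*120/400,219))
# s2 beads
b=[(161,184),(184,183),(209,190),(210,211),(186,217),(161,204)]
P=np.array([pt(load('s2'),235+u*.3,170+v*.3,98) for u,v in b]);print(P.mean(0))
E
```

```text
[604.2  75.2  98. ] [21.1 22.3 22.  21.6 21.5 22.2]
rim [538.98715771  80.11628155 154.        ] [668.73513211  79.92626894 154.        ] [603.8930731  140.59585358 154.        ] [603.82421366  11.62899446 154.        ]
tip [602.89851938  70.94493279 219.        ] hub [614.33871909 140.26462272 100.        ] col [727.28987163  59.78877319 100.        ] handle [488.12702572 115.52393522 176.        ]
s2 [601.88806522  72.54288505 219.        ]
d2 [600.32253533  64.90865656 219.        ]
[597.33402671  69.75824912  98.        ]
```

```bash
python3 -m jog '[[[0.06,0.015,0.2,0,0,0,0],[0,0,0.4,0,0,0,0],[0,0,0.5,0,0,0,0],[0,0,0.5,0,0,0,0],[0,0,0.3,0,0,0,0],[0,0,0.1,0,0,0,0],[0,0,0,0,0,0,0]]]'
python3 - <<'E'
from h import *
save('w3','wrist');print(telemetry.sense()['tool_pos'])
im=cv2.imread('pics/w3.png');cv2.imwrite('pics/w3c.png',cv2.resize(im[60:360,130:430],(600,600),interpolation=2))
E
```

```text
time: 8.9
tool_pos: [602.7, 76.4, 242.4]
tcp_rot: [180.0, 0.0, 90.0]
ft_force: [0.4, 0.8, 0.1]
finger_gap: 16.5
[603.04764095  76.45754819 243.12196809]
```

View pics/w3c.png

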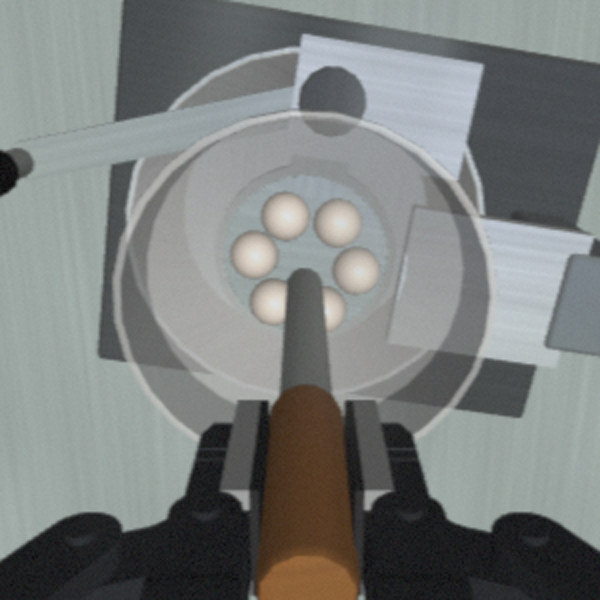

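```bash
python3 - <<'E'
from h import *
z=load('w3');print(pt(z,282.8,191,98),pt(z,282.5,200,120),pt(z,282.5,196,120))
E
```

```text
[604.00562934  75.70712711  98.        ] [603.76232399  74.78388141 120.        ] [603.7664932   78.02062103 120.        ]
```

The tip is centred within about 2 mm, and +y (tool +x) points at a gap between two beads. I'll lower the rod there and stir one turn.

```bash
python3 -m jog '[[[0,0.01,0.2,0,0,0,0],[0,0,0.2,0,0,0,0],[0,0,0.09,0,0,0,0],[0,0,0,0,0,0,0],[0.12,0,0,0,0,0,0],[0.12,0,0,0,0,0,0],[0.12,0,0,0,0,0,0]]]'; python3 -m jog '[[[-0.048,0.18,0,0,0,0,0],[-0.132,0.132,0,0,0,0,0],[-0.18,0.048,0,0,0,0,0],[-0.18,-0.048,0,0,0,0,0],[-0.132,-0.132,0,0,0,0,0],[-0.048,-0.18,0,0,0,0,0],[0.048,-0.18,0,0,0,0,0],[0.132,-0.132,0,0,0,0,0],[0.18,-0.048,0,0,0,0,0],[0.18,0.048,0,0,0,0,0],[0.132,0.132,0,0,0,0,0],[0.048,0.18,0,0,0,0,0]]]'
```

```text
time: 9.82
tool_pos: [603.6, 94.7, 218.3]
tcp_rot: [179.9, 0.0, 90.0]
ft_force: [2.0, -4.3, 1.1]
finger_gap: 16.8
time: 11.32
tool_pos: [602.5, 94.4, 217.1]
tcp_rot: [-179.8, 0.1, 90.0]
ft_force: [0.4, -2.6, -0.6]
finger_gap: 16.7
```

```bash
python3 -m jog '[[[-0.048,0.18,0,0,0,0,0],[-0.132,0.132,0,0,0,0,0],[-0.18,0.048,0,0,0,0,0],[-0.18,-0.048,0,0,0,0,0],[-0.132,-0.132,0,0,0,0,0],[-0.048,-0.18,0,0,0,0,0],[0.048,-0.18,0,0,0,0,0],[0.132,-0.132,0,0,0,0,0],[0.18,-0.048,0,0,0,0,0],[0.18,0.048,0,0,0,0,0],[0.132,0.132,0,0,0,0,0],[0.048,0.18,0,0,0,0,0]]]'; python3 -m jog '[[[-0.18,0,0,0,0,0,0],[-0.18,0,0,0,0,0,0],[-0.18,0,0,0,0,0,0],[-0.18,0,0,0,0,0,0],[0.048,-0.18,0,0,0,0,0],[0.132,-0.132,0,0,0,0,0],[0.18,-0.048,0,0,0,0,0],[0.18,0.048,0,0,0,0,0],[0.132,0.132,0,0,0,0,0],[0.048,0.18,0,0,0,0,0],[-0.18,0,0,0,0,0,0],[-0.18,0,0,0,0,0,0]]]'
python3 -m jog '[[[0,0,-0.2,0,0,0,0],[0,0,-0.4,0,0,0,0],[0,0,-0.4,0,0,0,0],[0,0,-0.5,0,0,0,0],[0,0,-0.5,0,0,0,0],[0,0,-0.3,0,0,0,0],[0,0,-0.2,0,0,0,0],[0,0,0,0,0,0,0]]]'
python3 - <<'E'
from h import *
save('w4','wrist')
a=cv2.imread('pics/w2.png')[80:240,180:400];b=cv2.imread('pics/w4.png')[80:240,180:400]
cv2.imwrite('pics/w4c.png',cv2.resize(np.hstack([a,b]),(800,291),interpolation=2))
E
```

```text
time: 12.82
tool_pos: [602.7, 95.2, 217.0]
tcp_rot: [-179.8, -0.0, 90.1]
ft_force: [-2.7, -2.8, -0.2]
finger_gap: 16.4
time: 14.32
tool_pos: [603.1, 76.0, 217.2]
tcp_rot: [-179.9, -0.0, 90.0]
ft_force: [-0.4, 0.6, -1.0]
finger_gap: 16.5
time: 15.32
tool_pos: [603.4, 76.6, 343.5]
tcp_rot: [179.9, -0.0, 90.0]
ft_force: [-0.8, -0.9, -0.4]
finger_gap: 16.6
```

View pics/w4c.png

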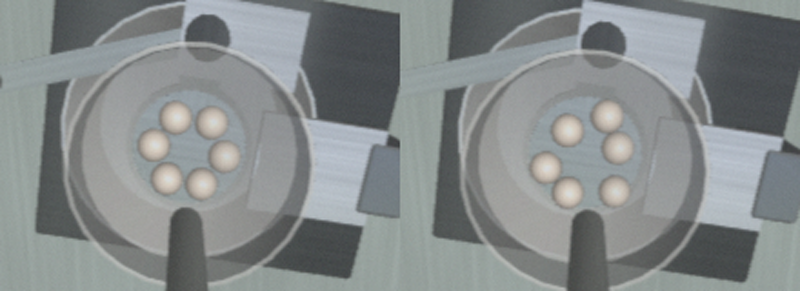

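The beads' pattern has changed: on the right, one has moved inward and a gap has opened at the lower right. The beads are identical, though, so I can't tell which moved where. A quick physics estimate of the stirring path should show whether they rotated or came back to where they started.

```bash
cat > sim.py <<'E'
import numpy as np
s=[(.12,0)]*3
A=[(-.048,.18),(-.132,.132),(-.18,.048),(-.18,-.048),(-.132,-.132),(-.048,-.18)];Bk=[(-a,-b) for a,b in A]
s+=(A+Bk)*2+[(-.18,0)]*4+Bk+[(-.18,0)]*2
path=np.vstack([[0,0],np.cumsum([(b*50,a*50) for a,b in s],0)]) # world x,y
ang=np.radians([113,50.6,-10,-66.5,-130,172])
def run(mu,damp,off,seed):
    r=np.random.default_rng(seed)
    p=np.c_[21.5*np.cos(ang),21.5*np.sin(ang),10+0*ang]+r.normal(0,.3,(6,3));v=np.zeros((6,3));p0=p.copy();dt=2e-4;k=3000.;m=.01
    pt=path+off;N=int(.125/dt)
    seq=np.concatenate([np.linspace(a,b,N,endpoint=False) for a,b in zip(pt[:-1],pt[1:])]+[np.repeat(pt[-1:],800,0)]);vel=np.gradient(seq,dt,axis=0)
    for t in range(len(seq)):
        f=np.zeros((6,3));f[:,2]-=m*9.8
        def con(pen,n,vr,i):
            c=np.clip(pen,0,None)*k;vn=(vr*n).sum(-1,keepdims=True);c=np.where(pen>0,np.clip(c-damp*vn[:,0],0,None),0)
            vt=vr-vn*n;tn=np.linalg.norm(vt,axis=1,keepdims=True)+1e-6
            return c[:,None]*n,-mu*c[:,None]*vt/np.maximum(tn,.02)
        pm=p/1000
        a,b=con(.010-pm[:,2],np.tile([0,0,1.],(6,1)),v,0);f+=a+.1*b
        rr=np.hypot(pm[:,0],pm[:,1])+1e-9;er=np.c_[pm[:,0]/rr,pm[:,1]/rr]
        n=np.c_[-er*.743,.669*np.ones(6)] # cone, slope 27/30
        d=(.034-rr)*.743+(pm[:,2]-.001)*.669
        a,b=con(.010-d,n,v,0);f+=a+.1*b
        q=pm[:,:2]-seq[t]/1000;dq=np.linalg.norm(q,axis=1)+1e-9;n=np.c_[q/dq[:,None],0*dq]
        a,b=con(.017-dq,n,v-np.r_[vel[t]/1000,0],0);f+=a+b
        D=pm[:,None]-pm[None];L=np.linalg.norm(D,axis=2)+np.eye(6)
        for i in range(6):
            n=D[i]/L[i][:,None];a,b=con(.020-L[i],n,v[i]-v,0);f[i]+=(a+.3*b).sum(0)
        v+=f/m*dt;v*=1-.4*dt;p+=v*dt*1000
    return p0,p
from concurrent.futures import ProcessPoolExecutor as X
def job(a):return a,run(*a)
if __name__=='__main__':
    obs=np.array([(-16,29),(24,43),(35,11),(31,-32),(-16,-33),(-38,-9)])*.57
    from scipy.optimize import linear_sum_assignment as L
    args=[(mu,1.,np.array(o),i) for i,(mu,o) in enumerate([(m,o) for m in(.1,.3,.5) for o in((0,0),(-1,1),(1,-1),(-1,-1))])]
    with X() as ex:
        for a,(p0,p) in ex.map(job,args):
            C=np.linalg.norm(p[:,None,:2]-obs[None],axis=2);i,j=L(C)
            print(a[0],a[2],'match',C[i,j].mean().round(1),'disp',np.linalg.norm(p-p0,axis=1).round(0))
E
time timeout 400 python3 sim.py
```

```text
0.1 [0 0] match 10.7 disp [21. 33. 30. 36. 42. 45.]
0.1 [-1  1] match 16.7 disp [49. 50. 49. 48. 45. 47.]
0.1 [ 1 -1] match 16.2 disp [36. 41. 45. 17. 25. 31.]
0.1 [-1 -1] match 10.5 disp [23. 28. 41. 39. 45. 38.]
0.3 [0 0] match 10.8 disp [34. 43. 31. 37. 43. 45.]
0.3 [-1  1] match 15.9 disp [43. 35. 48. 29. 40. 50.]
0.3 [ 1 -1] match 11.2 disp [50. 50. 40. 41. 45. 48.]
0.3 [-1 -1] match 11.3 disp [41. 45. 27. 36. 46. 45.]
0.5 [0 0] match 10.6 disp [44. 21. 22. 30. 36. 41.]
0.5 [-1  1] match 12.3 disp [45. 16. 24. 30. 37. 41.]
0.5 [ 1 -1] match 11.1 disp [38. 22. 27. 33. 39. 43.]
0.5 [-1 -1] match 12.4 disp [46. 17. 26. 31. 38. 42.]
real	0m35.034s
user	2m6.514s
sys	0m0.157s
```

In every variant of the estimate, all beads end at least 16 mm from where they started. That, with the visibly changed pattern, means the stirring is done. Now I carry the rod back over the stand.

```bash
python3 -m jog '[[[-0.4,-0.14,0,0,0,0,0],[-0.8,-0.26,0,0,0,0,0],[-0.9,-0.28,0,0,0,0,0],[-0.9,-0.28,0,0,0,0,0],[-0.9,-0.28,0,0,0,0,0],[-0.9,-0.28,0,0,0,0,0],[-0.9,-0.28,0,0,0,0,0],[-0.9,-0.28,0,0,0,0,0],[-0.8,-0.27,0,0,0,0,0],[-0.6,-0.19,0,0,0,0,0],[-0.16,-0.06,0,0,0,0,0],[0,0,0,0,0,0,0]]]'
python3 -m jog '[[[0,0,0.3,0,0,0,0],[0,0,0.6,0,0,0,0],[0,0,0.7,0,0,0,0],[0,0,0.5,0,0,0,0],[0,0,0.3,0,0,0,0],[0,0,0.1,0,0,0,0],[0,0,0,0,0,0,0]]]'
python3 - <<'E'
from h import *
save('s5','scene');save('w5','wrist');save('d5','side')
print(telemetry.sense()['tool_pos'])
w=cv2.imread('pics/w5.png')[40:300,150:410];d=cv2.imread('pics/d5.png')[250:360,250:360];s=cv2.imread('pics/s5.png')[90:200,180:290]
f=lambda i,n:cv2.resize(i,(n,n),interpolation=2)
cv2.imwrite('pics/m5.png',np.hstack([f(w,520),np.vstack([f(d,260),f(s,260)])]))
E
```

```text
time: 16.88
tool_pos: [472.5, -331.8, 342.1]
tcp_rot: [-179.9, -0.1, 89.9]
ft_force: [0.4, 0.4, -0.9]
finger_gap: 16.6
time: 17.75
tool_pos: [473.5, -331.4, 218.2]
tcp_rot: [180.0, 0.0, 90.0]
ft_force: [-0.2, -0.5, -0.4]
finger_gap: 16.7
[ 473.76203879 -331.95656839  219.15997851]
```

View pics/m5.png

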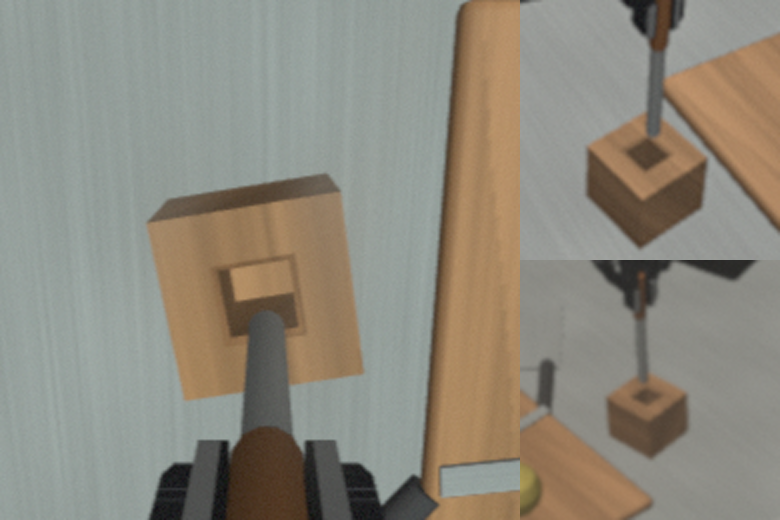

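```bash
python3 - <<'E'
from h import *
z=load('w5');print('tip',pt(z,283,199,96),pt(z,283,202,96));print('hole',np.mean([pt(z,150+u/2,40+v/2,70) for u,v in((218,268),(295,258),(305,333),(229,342))],0))
print(pt(load('d5'),250+652*0-250+250+(652-520)*110/260,250+135*110/260,96),pt(load('s5'),180+(643-520)*110/260,90+(380-260)*110/260,96))
E
```

```text
tip [ 475.27746103 -332.81353339   96.        ] [ 475.27622691 -335.25742824   96.        ]
hole [ 473.54138034 -333.38175821   70.        ]
[ 473.28113754 -339.38072417   96.        ] [ 473.33385928 -336.32849418   96.        ]
```

```bash
python3 -m jog '[[[0.03,-0.03,0,0,0,0,0],[0,0,0.3,0,0,0,0],[0,0,0.4,0,0,0,0],[0,0,0.4,0,0,0,0],[0,0,0.3,0,0,0,0],[0,0,0.2,0,0,0,0],[0,0,0.07,0,0,0,0],[0,0,0,0,0,0,0],[0,0,0,0,0,0,0]]]'
```

```text
time: 19.02
tool_pos: [472.1, -330.4, 135.2]
tcp_rot: [179.9, 0.0, 90.0]
ft_force: [0.9, -1.3, -0.6]
finger_gap: 16.4
```

```bash
python3 -m jog '[[[0,0,0.03,0,0,0,0],[0,0,0,0,0,0,0],[0,0,0,0,0,0,0.4],[0,0,0,0,0,0,0.6],[0,0,0,0,0,0,1],[0,0,0,0,0,0,1],[0,0,-0.3,0,0,0,1],[0,0,-0.6,0,0,0,1],[0,0,-0.7,0,0,0,1],[0,0,-0.5,0,0,0,1],[0,0,-0.2,0,0,0,1]]]'
python3 - <<'E'
from h import *
save('s6','scene');save('w6','wrist');save('d6','side')
print(telemetry.sense()['tool_pos'])
w=cv2.imread('pics/w6.png')[40:300,150:410];d=cv2.imread('pics/d6.png')[250:360,250:360];s=cv2.imread('pics/s6.png')[90:200,180:290]
f=lambda i,n:cv2.resize(i,(n,n),interpolation=2)
cv2.imwrite('pics/m6.png',np.hstack([f(w,520),np.vstack([f(d,260),f(s,260)])]))
C=cloud(load('w6'));m=np.hypot(C[...,0]-472,C[...,1]+332)<30;Q=C[m&(C[...,2]>170)&(C[...,2]<200)];print(len(Q),Q.mean(0),Q[:,2].max())
E
```

```text
time: 20.4
tool_pos: [472.5, -330.7, 251.0]
tcp_rot: [179.8, 0.2, 90.0]
ft_force: [-0.7, -0.5, 0.2]
finger_gap: 85.2
[ 471.79432076 -330.06869515  247.97076753]
635 [ 472.86212305 -332.51597967  178.68973449] 181.80907102913315
```

View pics/m6.png

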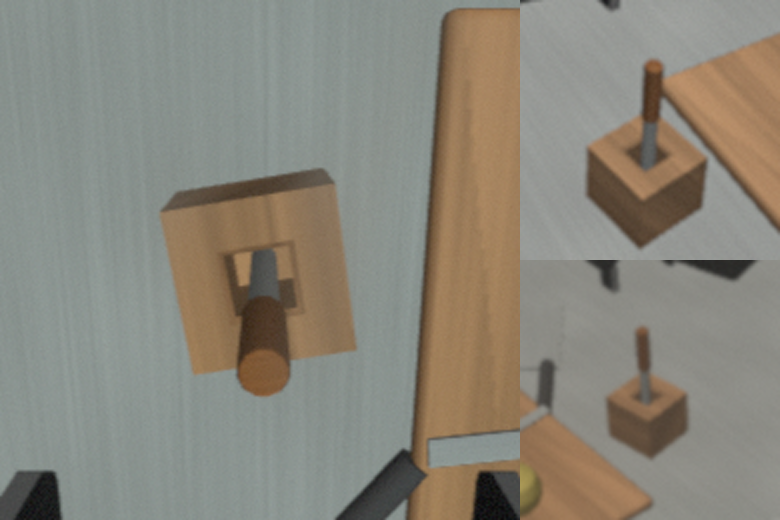

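The rod stands upright in the stand hole and is released, with its top at z ≈ 180. Next I move over the gate handle and turn so the jaws lie along its swing.

```bash
python3 -m jog '[[[0.4,0,0,0,0,0,1],[0.8,0.03,0,0,0,0,1],[0.9,0.03,0,0,0,0,1],[0.9,0.03,0,0,0,0,1],[0.9,0.03,0,0,0,0,1],[0.9,0.03,0,0,0,0,1],[0.9,0.03,0,0,0,0,1],[0.9,0.03,0,0,0,0,1],[0.9,0.03,0,0,0,0,1],[0.9,0.03,0,0,0,0,1],[0.5,0.01,0,0,0,0,1],[0,0,0,0,0,0,1]]]'
python3 -m jog '[[[0,0,0,0,0,-0.0283,1],[0,0,0,0,0,-0.0283,1],[0,0,0,0,0,-0.0283,1],[0,0,0,0,0,-0.0283,1],[0,0,0,0,0,-0.0283,1],[0,0,0,0,0,-0.0283,1],[0,0,0,0,0,-0.0283,1],[0,0,0,0,0,-0.0283,1],[0,0,0,0,0,-0.0283,1],[0,0,0,0,0,-0.0283,1],[0,0,0,0,0,0,1]]]'
python3 - <<'E'
from h import *
s=telemetry.sense();save('w7','wrist');print(s['tool_pos'],s['tcp_rot'],s['joint_pos'].round(1))
C=cloud(load('w7'));m=np.hypot(C[...,0]-486,C[...,1]-114)<28
Q=C[m&(C[...,2]>130)&(C[...,2]<182)];print(len(Q),Q.mean(0))
Q=Q[Q[:,2]>172];print('top',len(Q),Q.mean(0),Q.min(0),Q.max(0))
E
```

```text
time: 22.05
tool_pos: [484.2, 117.1, 246.4]
tcp_rot: [-179.9, -0.0, 90.2]
ft_force: [-0.5, -1.2, -0.2]
finger_gap: 85.4
time: 23.42
tool_pos: [485.0, 114.3, 247.0]
tcp_rot: [-180.0, -0.1, -168.2]
ft_force: [0.1, 1.3, -0.7]
finger_gap: 85.5
[485.00778076 114.34944421 247.01041324] [-1.79995066e+02 -7.82316043e-02 -1.68214203e+02] [  7.4  -8.7  99.7  -0.   89.1 -94.4]
999 [482.73755557 114.84220613 165.94794126]
top 578 [485.22881663 115.36023319 175.74744423] [477.25957677 106.74277244 172.02950249] [495.01265453 124.42097578 177.84690906]
```

The handle top is at (485.5, 115), centred in the jaws. Descend and grip.

```bash
python3 -m jog '[[[0,0.02,0.4,0,0,0,1],[0,0,0.6,0,0,0,1],[0,0,0.6,0,0,0,1],[0,0,0.4,0,0,0,1],[0,0,0.16,0,0,0,1],[0,0,0,0,0,0,0],[0,0,0,0,0,0,0],[0,0,0,0,0,0,0],[0,0,0,0,0,0,0],[0,0,0,0,0,0,0],[0,0,0,0,0,0,0],[0,0,0,0,0,0,0]]]' 60
```

```text
time: 24.98
tool_pos: [486.0, 116.0, 140.7]
tcp_rot: [-180.0, 0.1, -168.1]
ft_force: [-0.9, 0.1, 6.0]
finger_gap: 16.5
```

```bash
python3 -m jog '[[[-0.0063,0.181,0,0,0,0.0111,0],[-0.0063,0.181,0,0,0,0.0111,0],[-0.0063,0.181,0,0,0,0.0111,0],[-0.0063,0.181,0,0,0,0.0111,0],[-0.0063,0.181,0,0,0,0.0111,0],[-0.0063,0.181,0,0,0,0.0111,0]]]'
python3 -m jog '[[[-0.0063,0.181,0,0,0,0.0111,0],[-0.0063,0.181,0,0,0,0.0111,0],[-0.0063,0.181,0,0,0,0.0111,0],[-0.0063,0.181,0,0,0,0.0111,0],[-0.0063,0.181,0,0,0,0.0111,0],[-0.0063,0.181,0,0,0,0.0111,0]]]'
```

```text
time: 25.72
tool_pos: [486.8, 169.7, 140.7]
tcp_rot: [-180.0, 0.2, 167.8]
ft_force: [4.7, -3.4, 3.4]
finger_gap: 16.7
time: 26.48
tool_pos: [509.2, 218.1, 140.7]
tcp_rot: [180.0, 0.2, 143.8]
ft_force: [4.8, -8.5, 2.9]
finger_gap: 16.5
```

```bash
python3 -m jog '[[[-0.0063,0.181,0,0,0,0.0111,0],[-0.0063,0.181,0,0,0,0.0111,0],[-0.0063,0.181,0,0,0,0.0111,0],[-0.0063,0.181,0,0,0,0.0111,0],[-0.003,0.1,0,0,0,0.006,0],[0,0,0,0,0,0,0]]]'
python3 -m jog '[[[-0.003,0.08,0,0,0,0.005,0],[0,0,0,0,0,0,0]]]'
```

```text
time: 27.22
tool_pos: [538.3, 246.3, 140.7]
tcp_rot: [180.0, 0.2, 125.7]
ft_force: [1.7, -9.1, 6.4]
finger_gap: 16.6
time: 27.48
tool_pos: [541.4, 248.4, 140.7]
tcp_rot: [180.0, 0.2, 123.9]
ft_force: [2.0, -9.5, 5.9]
finger_gap: 16.7
```

```bash
for i in 1; do python3 -m jog '[[[-0.03,0.05,0,0,0,0.003,0],[0,0,0,0,0,0,0],[0,0,0,0,0,0,0]]]'; python3 -m jog '[[[-0.01,0.05,0,0,0,0.003,0],[0,0,0,0,0,0,0],[0,0,0,0,0,0,0]]]'; done
python3 - <<'E'
from h import *
save('s8','scene');save('d8','side')
s=cv2.imread('pics/s8.png')[160:310,200:350];d=cv2.imread('pics/d8.png')[120:270,200:350]
cv2.imwrite('pics/m8.png',cv2.resize(np.hstack([s,d]),(800,400),interpolation=2))
E
```

```text
time: 27.85
tool_pos: [543.5, 249.7, 140.7]
tcp_rot: [180.0, 0.1, 122.9]
ft_force: [-1.6, -4.3, 8.1]
finger_gap: 16.4
time: 28.22
tool_pos: [544.3, 250.2, 140.6]
tcp_rot: [-179.8, 0.0, 121.8]
ft_force: [-11.2, -8.2, 12.2]
finger_gap: 16.3
```

View pics/m8.png

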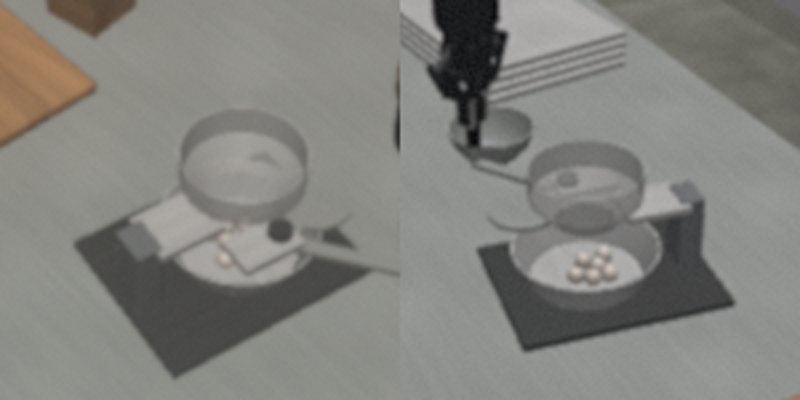

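The side view shows the hopper empty, six beads in the tin at about (593,266), and the arm swung open. The push along the swing is about 14 N against a spring of about 5 N, and the last 2.5 mm step moved the tool only 0.9 mm, so the arm is on its stop. One last settle and look.

```bash
python3 -m jog '[[[0,0,0,0,0,0,0],[0,0,0,0,0,0,0],[0,0,0,0,0,0,0],[0,0,0,0,0,0,0],[0,0,0,0,0,0,0],[0,0,0,0,0,0,0]]]'
python3 - <<'E'
from h import *
save('d9','side');save('s9','scene')
d=cv2.imread('pics/d9.png');t=cv2.resize(d[200:245,230:305],(400,240),interpolation=2)
cv2.imwrite('pics/m9.png',np.vstack([np.hstack([cv2.resize(d,(400,300)),cv2.resize(cv2.imread('pics/s9.png'),(400,300))]),np.hstack([t,cv2.resize(d[150:195,230:305],(400,240))])]))
E
```

```text
time: 29.08
tool_pos: [544.3, 250.2, 140.6]
tcp_rot: [-179.8, 0.0, 121.8]
ft_force: [-10.1, -7.3, 12.1]
finger_gap: 16.5
```

View pics/m9.png

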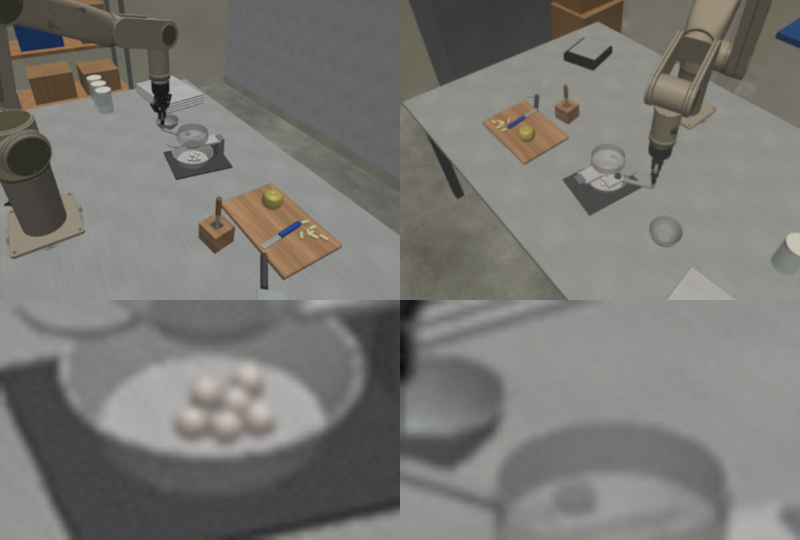

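All six beads are in the tin at about (225,400), the hopper is empty, and the rod is in its stand. The apple, peeler and bowl have not moved. Handing in.

```bash
python3 -c "
from bench import job;print(job.hand_in())"
```

```text
the job is handed in; nothing more can be done
None
```

The task is finished and handed in at about 29 s. I stirred the beads about two and a half turns with the gate shut, put the rod back in its stand and let it go. Then I swung the gate arm to its stop and am still holding it there.

- **Beads in the tin:** the last pictures show all six in the tin and the hopper empty.
- **Gate at its stop:** the final push along the swing is about 12 N against a spring of about 5 N. The last 2.5 mm step moved the tool only 0.9 mm.
- **Rod and bystanders:** the rod stands upright in the stand. The apple, peeler and bowl look unmoved.
- **Stirring is the least certain check:** the bead pattern clearly changed, but the beads look alike, so pictures couldn't show which bead went where. A rough simulation of my path moved every bead at least 16 mm, but its end positions missed the pictured ones by 10 to 17 mm.
- **Measurement differences:** the cameras disagreed by up to about 6 mm on the hopper centre and rod tip. I relied mostly on the wrist view. The vertical force on the tool rose to 12 N at the stop, far below the limits.

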